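Restock the ink tray, opened tins in front

ROBOT

A 6-joint arm with a two-finger parallel gripper is mounted at the origin on the work surface. World frame = base frame: x ahead of the robot, y to its left, z up, the work surface at z = 0. Lengths are in m, angles in rad, forces in N, time in s.
With the tool pointing down it reaches from about 0.2 to 0.875 m from the base axis. Payload 3.4 kg.
Tool frame: the origin (TCP) lies between the finger pads; the fingertips stand 25 mm ahead of it and the grasp point (between the pads) lies 6 mm ahead of it (r.nose_length is the z of the fingertips in the tool frame, in m); z points along the fingers, x is the direction in which the jaws open and shut, and the axes are right-handed (so a half turn about z gives the same grasp; the last joint's range is limited). The gripper opens to 94 mm and grips with 3 to 60 N. Pads are 16 mm wide; open, the fingers measure 119 mm over their backs; the gripper's body (75 mm by 177 mm) begins 78 mm behind the grasp point.
Start: joints at [1.024, 0.276, 1.505, -0, 1.361, -0.121], TCP at [0.238, 0.524, 0.23] pointing down, gripper open.
Joint ranges: [-2.89, 2.89], [-0.75, 2.08], [0.22, 2.7], [-1.18, 4.32], [0.11, 2.71], [-2.7, 2.7]. Speed limits (rad/s): [2.57, 2.57, 3.14, 3.14, 3.14, 3.14].

INTERFACE

Orientations are given as a unit quaternion [w, x, y, z].
In Python, from plant import r, gripper_to, inverse_kinematics, vision, models, telemetry gives the robot as it stands. Calls block until the motion is done:
- r.move_to(position, orientation): joint-space move of the TCP to a pose.
- r.move_l(position, rot=None, vel=0.15, guard=None): straight line of the TCP; rot=None keeps the orientation; vel is the mean speed in m/s. With guard (N) it stops when the force on the tool has changed by that much, and returns True; else False.
- r.movej(angles): joint-space move.
- gripper_to(opening, f_grip=None): finger opening in m; f_grip is the grip in N (None keeps the last); returns when the fingers have stopped.
- r.hold(seconds).
- inverse_kinematics(position, orientation): joint angles nearest the present ones, or None.
- vision.snapshot(name): name is "side" or "top" or "wrist"; returns the picture (384x512x3 uint8, red, green, blue); there is no depth.
- vision.get_calibration(name): a dict with "fx", "fy", "cx", "cy" (pixels), "position" and "orientation" of the camera in the world. Camera axes: x right, y down, z forward; pixel columns grow to the right and rows downward; lengths in m; the calibration is good to about 2 mm. A picture is of the moment at which its call begins: read the wrist's pose just before it. get_calibration takes no time and is no camera call; for the wrist camera it gives the pose at the moment of the call.
A pose or a line that the arm cannot do raises r.PlanningError and nothing moves.
- r.sign_off(): hands the job in, once; it reports no verdict.
Trained networks look in the newest picture that a camera, given by its name, has taken for a name from the list of things; names that differ only in an ending like _2 or _b are one class to them, and where a whole thing is asked for, a point or a joint stands for the part that bears it (a point fixed in the world has none). Each returns a list of dicts, best first, with "score" (0 to 1); they miss things now and then, are a little off and sometimes report something else, mostly with a low value. They report only what shows in the picture. A call takes as long as a camera call.
- models.boxes_of(thing, camera): "at" ([x, y, z] in m, in world coordinates, good to about 4 mm: the middle of the surface that is visible of it).
- models.regions_of(thing, camera): "pixels" (384x512 bool, what is visible of it).
- models.mark_of(thing, camera): "at" ([x, y, z] in m, in world coordinates, good to about 4 mm: a listed point, or the origin of a listed thing).
Readings, each from a call of its own:
- telemetry.current_t(): time.
- telemetry.current_joints(): joint angles.
- telemetry.current_dq(): joint speeds.
- telemetry.current_joint_efforts(): joint torques, N m.
- telemetry.current_ee_pos(): TCP position.
- telemetry.current_tool_rot(): TCP orientation.
- telemetry.current_wrist_force(): force on the tool from outside, world axes, zero at the start.
- telemetry.current_torque(): the same for the moment, N m.
- telemetry.current_opening(): finger opening in m.
Only numpy, scipy, OpenCV 4.12 (cv2) and the standard library are available. Lean on these libraries where they do the work, as an engineer would, in place of code of your own. Each camera call takes 0.05 s, during which the arm holds its last target.

TASK

Restock the ink tray: in the black lane bring the opened black tin (yellow tape over its lid) forward from the rear ring to the front ring and stand the new black tin on the ring behind it, and in the red lane stand the opened red tin (yellow tape) on the front ring and the new red tin on the ring behind it. The front is the end with the tray's yellow edge; each of the four tins is to stand upright, centred on its ring. Leave the look-alikes standing where they are (the empty black tin without a lid, white-rimmed, the red can with a white screw cap, the green tin), and do not knock any tin over.

Things in the scene. Friction and masses are not known exactly. Their poses are not given: they have to be found in the camera images.
- old_black_mid (a point): Opened black ink tin: black, black lid with a yellow tape strip 14 mm wide across it and down both sides. At the start it stands on the rear ring of the black lane. Same tin size as all: upright cylinder 50 mm across and 64 mm tall, about 0.2 kg. This point is its centre, half-way up (32 mm above its underside); z is up along its axis. 
- new_black_mid (a point): New black ink tin: black all over with thin bright metal bands, plain closed black lid, no tape. Stands loose on the table at the start. Same tin size as all: upright cylinder 50 mm across and 64 mm tall, about 0.2 kg. This point is its centre, half-way up (32 mm above its underside); z is up along its axis. 
- old_red_mid (a point): Opened red ink tin: red, red lid with a yellow tape strip 14 mm wide across it and down both sides. Stands loose on the table at the start. Same tin size as all: upright cylinder 50 mm across and 64 mm tall, about 0.2 kg. This point is its centre, half-way up (32 mm above its underside); z is up along its axis. 
- new_red_mid (a point): New red ink tin: red all over with thin bright metal bands, plain closed flat red lid, no tape, no cap. Stands loose on the table at the start. Same tin size as all: upright cylinder 50 mm across and 64 mm tall, about 0.2 kg. This point is its centre, half-way up (32 mm above its underside); z is up along its axis. 
- lane_black: Fixed black mat in the tray, the black lane: 190 mm (x) by 90 mm (y), 2 mm thick. Origin: centre of its underside, 4 mm above the table; tins stand on its top, 6 mm above the table. -x end: front (at the tray's yellow edge, nearer the robot). Two white rings, 60 mm across, centred at x = -45 mm (front) and x = +45 mm (rear), y = 0. At the start the opened black tin covers the rear ring.
- lane_red: Fixed red mat in the tray, the red lane: 190 mm (x) by 90 mm (y), 2 mm thick. Origin: centre of its underside, 4 mm above the table; tins stand on its top, 6 mm above the table. -x end: front (at the tray's yellow edge, nearer the robot). Two white rings, 60 mm across, centred at x = -45 mm (front) and x = +45 mm (rear), y = 0. Empty at the start.
- tray: Fixed tray of pale wood, 216 mm (x) by 236 mm (y), origin at the centre of its underside, on the table. Floor 4 mm thick; rims 8 mm thick, tops 14 mm above the table, but the front rim (-x, nearer the robot) yellow and 10 mm; middle divider along x 9 mm. Lanes lie side by side, 55 mm left (+y) and right (-y) of its centre, parallel to it; which is which varies.
- empty_black_mid (a point): Look-alike, to be left alone: empty open black tin without lid, white rim, white bottom seen inside, 0.1 kg. Upright, 50 mm across and 64 mm tall; this point is its centre, half-way up.
- capped_red_mid (a point): Look-alike, to be left alone: red can 50 mm across and 64 mm tall like the red tins, but with a white screw cap 26 mm across and 16 mm high on top (80 mm in all). This point is on its axis, 32 mm above its underside.
- green_tin_mid (a point): Look-alike, to be left alone: green closed tin. Upright, 50 mm across and 64 mm tall; this point is its centre, half-way up.

How it is judged:
At the end, for the whole second after the job is handed in: Black lane: opened black tin on the front ring, new black on the rear ring; red lane likewise. Each within 15 mm of its ring along both mat axes, standing on the mat (height within 8 mm), upright within 0.1 rad, at rest; look-alikes within 30 mm of their starts (x of old_black_mid in the frame of lane_black between -0.06 and -0.03 m and y of old_black_mid in the frame of lane_black between -0.015 and 0.015 m and z of old_black_mid in the frame of lane_black between 0.026 and 0.042 m and angle between each of old_black_mid, new_black_mid, old_red_mid, new_red_mid's own z axis and vertical below 0.1 rad and linear speed of each of old_black, new_black, old_red, new_red below 0.02 m/s and angular speed of each of old_black, new_black, old_red, new_red below 0.2 rad/s and x of new_black_mid in the frame of lane_black between 0.03 and 0.06 m and y of new_black_mid in the frame of lane_black between -0.015 and 0.015 m and z of new_black_mid in the frame of lane_black between 0.026 and 0.042 m and x of old_red_mid in the frame of lane_red between -0.06 and -0.03 m and y of old_red_mid in the frame of lane_red between -0.015 and 0.015 m and z of old_red_mid in the frame of lane_red between 0.026 and 0.042 m and x of new_red_mid in the frame of lane_red between 0.03 and 0.06 m and y of new_red_mid in the frame of lane_red between -0.015 and 0.015 m and z of new_red_mid in the frame of lane_red between 0.026 and 0.042 m and distance of each of empty_black_mid, capped_red_mid, green_tin_mid from where it was at the start of the episode below 0.03 m); the robot touches nothing.
It fails at once if a look-alike (empty black tin, white-capped red can, green tin) is moved by more than 30 mm (distance of any of empty_black_mid, capped_red_mid, green_tin_mid from where it was at the start of the episode above 0.03 m).
It fails at once if a tin is knocked over (leans more than 0.8 rad) (angle between any of old_black_mid, new_black_mid, old_red_mid, new_red_mid, empty_black_mid, capped_red_mid, green_tin_mid's own z axis and vertical above 0.8 rad).
It also fails if it takes over 115 s, if anything falls off the work surface, if the arm or the gripper's body presses on something with over 40 N, if the wrist force passes 120 N, or if a joint passes its speed limit or range.

## Working session

There is one attempt and no reset: what is moved stays moved. The work goes in short steps, each a Python script; the robot and the scene stay as the last script left them, time stands still between calls to the robot, and variables do not carry over. Pictures are saved under pics/ and viewed, and the job is handed in when it is done.

```bash
mkdir -p pics; ls; python3 - <<'E'
from plant import r, vision, models, telemetry
import cv2, numpy as np
for c in ["top","side","wrist"]:
    im=vision.snapshot(c); cv2.imwrite(f"pics/{c}0.png",im[:,:,::-1])
    k=vision.get_calibration(c); print(c,{a:np.round(b,3) for a,b in k.items()})
    if c=="wrist": continue
    for n in ["old_black_mid","new_black_mid","old_red_mid","new_red_mid","lane_black","lane_red","tray","empty_black_mid","capped_red_mid","green_tin_mid"]:
        print(n,[(np.round(d["at"],3).tolist(),round(d["score"],2)) for d in models.mark_of(n,c)])
print(telemetry.current_t())
E
```

```text
pics
top {'fx': np.float64(433.613), 'fy': np.float64(433.613), 'cx': np.float64(250.698), 'cy': np.float64(192.832), 'position': array([0.415, 0.025, 1.516]), 'orientation': array([ 0.017, -0.702,  0.711, -0.033])}
old_black_mid [([0.627, -0.018, 0.042], 0.55)]
new_black_mid [([0.51, 0.433, 0.034], 0.55)]
old_red_mid [([0.438, 0.298, 0.032], 0.71), ([0.624, -0.02, 0.041], 0.43)]
new_red_mid [([0.582, 0.328, 0.03], 0.7)]
lane_black [([0.582, -0.015, 0.004], 0.88), ([0.436, -0.29, 0.031], 0.62), ([0.593, 0.095, 0.003], 0.33)]
lane_red [([0.593, 0.092, 0.005], 0.59), ([0.581, -0.012, 0.005], 0.5)]
tray [([0.588, 0.034, 0.003], 0.91)]
empty_black_mid [([0.592, -0.317, 0.031], 0.79)]
capped_red_mid [([0.435, -0.291, 0.03], 0.49)]
green_tin_mid [([0.492, -0.443, 0.033], 0.78)]
side {'fx': np.float64(361.218), 'fy': np.float64(361.218), 'cx': np.float64(252.847), 'cy': np.float64(189.318), 'position': array([ 0.442, -0.682,  0.779]), 'orientation': array([-0.373,  0.927, -0.041,  0.022])}
old_black_mid [([0.624, -0.022, 0.036], 0.81)]
new_black_mid [([0.515, 0.428, 0.036], 0.62), ([0.623, -0.02, 0.036], 0.54)]
old_red_mid [([0.437, 0.3, 0.033], 0.82)]
new_red_mid [([0.579, 0.333, 0.035], 0.77)]
lane_black [([0.585, -0.019, -0.001], 0.6)]
lane_red [([0.591, 0.093, -0.002], 0.65)]
tray [([0.59, 0.039, -0.002], 0.93)]
empty_black_mid [([0.595, -0.31, 0.035], 0.62)]
capped_red_mid [([0.439, -0.289, 0.03], 0.59)]
green_tin_mid [([0.502, -0.442, 0.031], 0.77), ([0.585, -0.017, 0.003], 0.43)]
wrist {'fx': np.float64(311.911), 'fy': np.float64(311.911), 'cx': np.float64(257.856), 'cy': np.float64(192.633), 'position': array([0.171, 0.555, 0.385]), 'orientation': array([0.106, 0.834, 0.537, 0.068])}
1.15
```

View pics/top0.png

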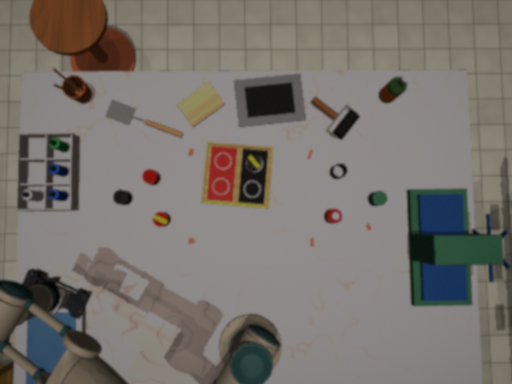

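View pics/side0.png

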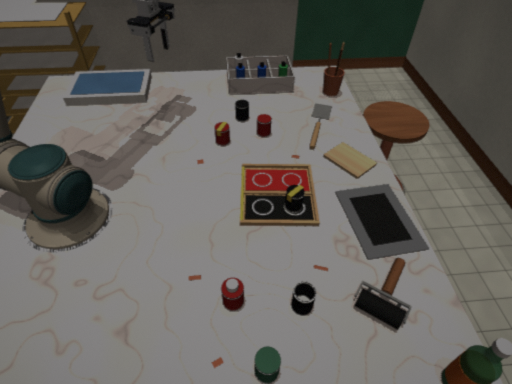

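The top view shows the tray at about (238,175), with red on the left (+y). The taped black tin is at (254,161), loose new black at (122,197), new red at (151,177) and old red at (161,219). The look-alikes are on the right at (338,171), (333,216) and (378,198). The network marks agree with this. Next is a wrist view for a precise tray yaw and tin positions.

```bash
cat > h.py <<'E'
from plant import r, gripper_to, inverse_kinematics, vision, models, telemetry
import cv2, numpy as np
from scipy.spatial.transform import Rotation as R
def quat(yaw):  # tool down, jaw (x) axis at yaw
    x=np.array([np.cos(yaw),np.sin(yaw),0]); z=np.array([0,0,-1.]); y=np.cross(z,x)
    q=R.from_matrix(np.column_stack([x,y,z])).as_quat(); return [q[3],q[0],q[1],q[2]]
def ray(k,u,v,z):
    q=k["orientation"]; M=R.from_quat([q[1],q[2],q[3],q[0]]).as_matrix()
    d=M@np.array([(u-k["cx"])/k["fx"],(v-k["cy"])/k["fy"],1]); p=np.array(k["position"])
    return p+d*(z-p[2])/d[2]
def proj(k,P):
    q=k["orientation"]; M=R.from_quat([q[1],q[2],q[3],q[0]]).as_matrix()
    c=M.T@(np.array(P)-k["position"]); return np.array([k["fx"]*c[0]/c[2]+k["cx"],k["fy"]*c[1]/c[2]+k["cy"]])
E
python3 - <<'E'
from h import *
R0=telemetry.current_tool_rot(); print(np.round(R0,3))
for yaw in [np.pi/2,-np.pi/2]:
  for p in [(.5,.36,.3),(.52,.036,.3),(.512,.43,.035),(.437,.299,.035),(.58,.33,.035),(.54,-.016,.04),(.63,.09,.04)]:
    q=inverse_kinematics(p,quat(yaw)); print(round(yaw,2),p,None if q is None else np.round(q,2))
E
```

```text
[-0.     0.841  0.542  0.   ]
1.57 (0.5, 0.36, 0.3) [ 0.51  0.31  1.28 -0.    1.55 -1.06]
1.57 (0.52, 0.036, 0.3) [-0.06  0.16  1.49 -0.    1.49 -1.64]
1.57 (0.512, 0.43, 0.035) [ 0.59  0.56  1.55 -0.    1.03 -0.98]
1.57 (0.437, 0.299, 0.035) [ 0.47  0.39  1.88 -0.    0.87 -1.1 ]
1.57 (0.58, 0.33, 0.035) [ 0.41  0.56  1.55 -0.    1.03 -1.16]
1.57 (0.54, -0.016, 0.04) [-0.16  0.4   1.85 -0.    0.89 -1.73]
1.57 (0.63, 0.09, 0.04) [ 0.03  0.52  1.63 -0.    1.   -1.54]
-1.57 (0.5, 0.36, 0.3) [ 0.51  0.31  1.28 -0.    1.55  2.08]
-1.57 (0.52, 0.036, 0.3) [-0.06  0.16  1.49 -0.    1.49  1.51]
-1.57 (0.512, 0.43, 0.035) [ 0.59  0.56  1.55 -0.    1.03  2.17]
-1.57 (0.437, 0.299, 0.035) [ 0.47  0.39  1.88 -0.    0.87  2.04]
-1.57 (0.58, 0.33, 0.035) [ 0.41  0.56  1.55 -0.    1.03  1.98]
-1.57 (0.54, -0.016, 0.04) [-0.16  0.4   1.85 -0.    0.89  1.41]
-1.57 (0.63, 0.09, 0.04) [ 0.03  0.52  1.63 -0.    1.    1.6 ]
```

```bash
python3 - <<'E'
from h import *
for i,p in enumerate([(.5,.36,.3),(.56,.036,.3)]):
    r.move_to(p,quat(np.pi/2)); r.hold(0.3)
    k=vision.get_calibration("wrist"); im=vision.snapshot("wrist")
    cv2.imwrite(f"pics/w{i+1}.png",im[:,:,::-1]); np.save(f"pics/w{i+1}.npy",k,allow_pickle=True)
    print(np.round(k["position"],3))
    for n in (["old_red_mid","new_red_mid","new_black_mid"],["old_black_mid","lane_black","lane_red","tray"])[i]:
        print(n,[(np.round(d["at"],3).tolist(),round(d["score"],2)) for d in models.mark_of(n,"wrist")])
print(telemetry.current_t())
E
```

```text
[0.427 0.362 0.455]
old_red_mid [([0.434, 0.299, 0.031], 0.94), ([0.594, 0.091, 0.003], 0.55)]
new_red_mid [([0.58, 0.333, 0.035], 0.56)]
new_black_mid [([0.51, 0.429, 0.034], 0.66)]
[0.487 0.038 0.455]
old_black_mid [([0.626, -0.018, 0.041], 0.77)]
lane_black [([0.582, -0.018, 0.007], 0.91)]
lane_red [([0.591, 0.09, 0.006], 0.56)]
tray [([0.59, 0.039, 0.001], 0.68)]
4.6583
```

View pics/w1.png

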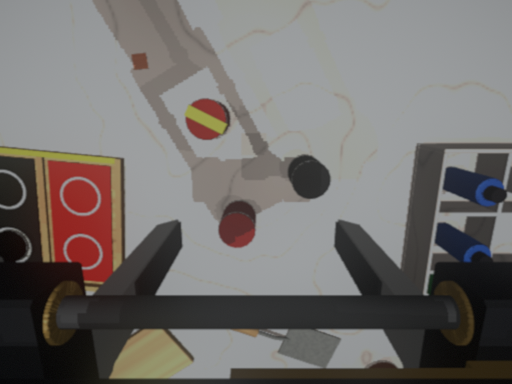

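View pics/w2.png

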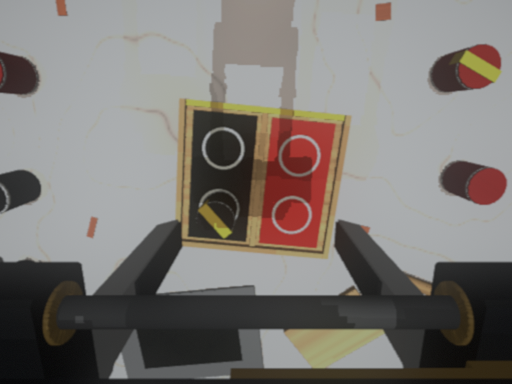

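The wrist view (top is −x) shows free rings at about (223,148) black front, (299,156) red front and (292,215) red rear. The taped black tin covers the fourth ring at about (216,215). I'll fit these rings.

```bash
python3 - <<'E'
from h import *
im=cv2.imread("pics/w2.png"); k=np.load("pics/w2.npy",allow_pickle=True).item()
im4=im; mn=im.min(axis=2)
P={}
for n,(u,v) in dict(bf=(223,148),rf=(299,156),rr=(292,215)).items():
    yy,xx=np.mgrid[:384,:512]; d=np.hypot(xx-u,yy-v)
    m=(d<27)&(mn>110); e=cv2.fitEllipse(np.argwhere(m)[:,::-1].astype(np.float32))
    P[n]=ray(k,*e[0],.006); print(n,m.sum(),np.round(e[0],1),np.round(e[1],1),np.round(P[n],4))
a=P["rr"]-P["rf"]; b=P["rf"]-P["bf"]
print("spacing",np.linalg.norm(a),np.linalg.norm(b),"yaw",np.arctan2(a[1],a[0]),np.arctan2(-b[0],b[1]))
# tin lids at z .064 in w1
im=cv2.imread("pics/w1.png"); k=np.load("pics/w1.npy",allow_pickle=True).item()
for n,p in dict(orr=(.436,.299),nr=(.58,.332),nb=(.511,.43)).items():
    print(n,np.round(proj(k,[*p,.064]),1))
    for t in np.linspace(0,2*np.pi,40): cv2.circle(im,tuple(int(round(x)) for x in proj(k,[p[0]+.025*np.cos(t),p[1]+.025*np.sin(t),.064])),0,(255,255,0),-1)
cv2.imwrite("pics/w1o.png",cv2.resize(im[60:280,150:370],None,fx=2.7,fy=2.7,interpolation=cv2.INTER_NEAREST))
E
```

```text
bf 312 [222.7 147.9] [38.8 39.8] [ 0.5369 -0.0126  0.006 ]
rf 187 [299.8 155. ] [37.6 38.3] [0.547  0.0982 0.006 ]
rr 274 [291.3 214.5] [35.2 37.4] [0.6373 0.0885 0.006 ]
spacing 0.09082815632943438 0.11128127652121171 yaw -0.10729544881435248 -0.09087934449925986
orr [206.6 120.1]
nr [235.7 230.8]
nb [311.3 180.3]
```

View pics/w1o.png

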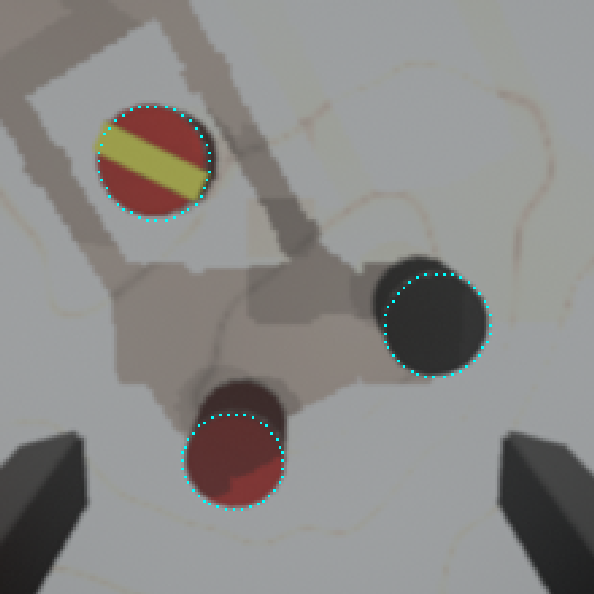

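The overlays match the lids, and the tray geometry agrees three ways (spacings of 90.8 and 111 mm). Start with the black tins.

```bash
cat >> h.py <<'E'
C=np.array([.5869,.0383]); YW=-.098; A=np.array([np.cos(YW),np.sin(YW)]); B=np.array([-A[1],A[0]])
Q=quat(np.pi/2+YW); UP=.16
def ring(lane,end): return C+(.045 if end=="rear" else -.045)*A+(.055 if lane=="red" else -.055)*B
def pick_place(src,dst,zs):
    gripper_to(.094)
    r.move_to([*src,UP],Q); r.move_l([*src,.042+zs],vel=.12)
    gripper_to(.03,25); o=telemetry.current_opening()
    print("opening",round(o,4))
    if not .044<o<.056: raise SystemExit("bad grasp")
    r.move_l([*src,UP],vel=.12); print("held",round(telemetry.current_opening(),4))
    r.move_l([*dst,UP],vel=.2)
    r.move_l([*dst,.058],vel=.12)
    print("guard",r.move_l([*dst,.0475],vel=.03,guard=6), np.round(telemetry.current_ee_pos(),4))
    r.hold(.2); gripper_to(.08); r.hold(.1)
    r.move_l([*dst,UP],vel=.15); print("t",telemetry.current_t())
E
python3 - <<'E'
from h import *
pick_place(ring("black","rear"),ring("black","front"),.006)
k=vision.get_calibration("wrist"); im=vision.snapshot("wrist"); cv2.imwrite("pics/w3.png",im[:,:,::-1])
vision.snapshot("top");vision.snapshot("side")
for c in ["top","side","wrist"]: print(c,[(np.round(d["at"],3).tolist(),round(d["score"],2)) for d in models.mark_of("old_black_mid",c)])
print(ring("black","front"))
E
```

```text
opening 0.0493
held 0.05
guard True [ 0.5369 -0.0121  0.0479]
t 12.3417
top [([0.538, -0.011, 0.043], 0.52)]
side [([0.537, -0.016, 0.039], 0.7)]
wrist []
[ 0.53673454 -0.01203316]
```

View pics/w3.png

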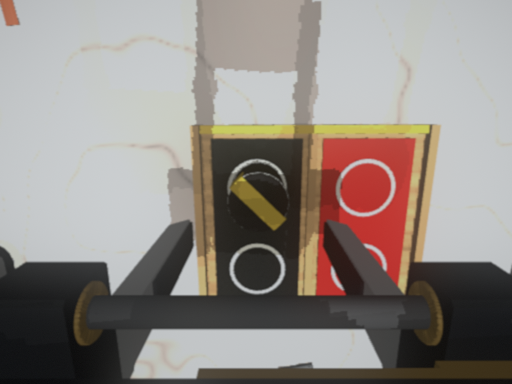

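The picture shows the taped black tin standing over the front ring (257,190), and the rear ring is free at (257,268). The networks agree within about 4 mm. Next are the other three.

```bash
python3 - <<'E'
from h import *
pick_place(np.array([.511,.43]),ring("black","rear"),0)
pick_place(np.array([.436,.299]),ring("red","front"),0)
pick_place(np.array([.58,.332]),ring("red","rear"),0)
p=C-.03*A; r.move_to([*p,.3],Q); r.hold(.3)
k=vision.get_calibration("wrist"); im=vision.snapshot("wrist").copy()
for c in ["top","side"]: cv2.imwrite(f"pics/{c}9.png",vision.snapshot(c)[:,:,::-1])
for l in ["black","red"]:
  for e in ["front","rear"]:
    g=ring(l,e); w="old" if e=="front" else "new"
    print(l,e,np.round(g,3),{c:[(np.round(d["at"],3).tolist(),round(d["score"],2)) for d in models.mark_of(f"{w}_{l}_mid",c)] for c in ["top","side","wrist"]})
    for t in np.linspace(0,2*np.pi,60):
      u,v=np.round(proj(k,[g[0]+.025*np.cos(t),g[1]+.025*np.sin(t),.070])).astype(int)
      if 0<=v<384 and 0<=u<512: im[v,u]=(0,255,255)
for n in ["empty_black_mid","capped_red_mid","green_tin_mid"]: print(n,[(np.round(d["at"],3).tolist(),round(d["score"],2)) for d in models.mark_of(n,"top")])
cv2.imwrite("pics/w9.png",cv2.resize(im[70:320,130:420,::-1],None,fx=2.3,fy=2.3,interpolation=cv2.INTER_NEAREST))
print(telemetry.current_t())
E
```

```text
opening 0.0497
held 0.0496
guard True [ 0.6265 -0.0208  0.0479]
t 23.4667
opening 0.0496
held 0.0497
guard True [0.5477 0.0975 0.0479]
t 32.8667
opening 0.0493
held 0.0494
guard True [0.6372 0.0886 0.0478]
t 41.9333
black front [ 0.537 -0.012] {'top': [([0.538, -0.014, 0.039], 0.52)], 'side': [([0.535, -0.016, 0.035], 0.77)], 'wrist': [([0.533, -0.01, 0.039], 0.89)]}
black rear [ 0.626 -0.021] {'top': [([0.592, -0.314, 0.032], 0.29)], 'side': [([0.632, -0.024, 0.039], 0.9)], 'wrist': [([0.588, 0.038, -0.001], 0.7), ([0.627, -0.02, 0.039], 0.57)]}
red front [0.547 0.097] {'top': [([0.546, 0.098, 0.039], 0.46)], 'side': [([0.55, 0.098, 0.038], 0.66), ([0.636, 0.091, 0.043], 0.64)], 'wrist': [([0.546, 0.099, 0.037], 0.66)]}
red rear [0.637 0.089] {'top': [], 'side': [([0.64, 0.087, 0.04], 0.89)], 'wrist': [([0.594, 0.091, 0.002], 0.67), ([0.635, 0.089, 0.042], 0.61)]}
empty_black_mid [([0.589, -0.312, 0.035], 0.49)]
capped_red_mid [([0.439, -0.289, 0.032], 0.79)]
green_tin_mid [([0.495, -0.443, 0.033], 0.75)]
43.8417
```

View pics/w9.png

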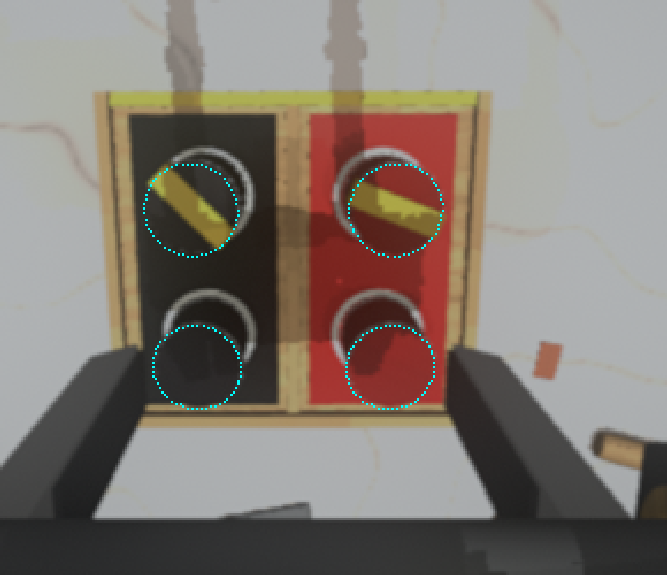

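View pics/side9.png

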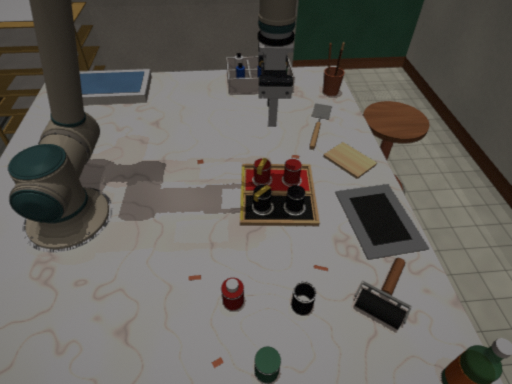

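The four lids lie on the predicted circles, with taped tins in front at crop pixels (191,210) and (396,210), and plain tins behind at (197,366) and (390,366). The side view shows all of them upright, and the look-alikes are where they were.

```bash
python3 - <<'E'
from h import *
r.hold(.5); print(r.sign_off())
E
```

```text
the job is handed in; nothing more can be done
None
```

I moved the opened black tin from the rear ring to the front ring and set the new black tin behind it. The opened red tin is on the red lane's front ring, with the new red tin behind it. I handed the job in at about 44 s; the hand-in gives no verdict.

**Tins:** In the last wrist picture all four lids lie on the circles predicted from the ring positions. The side view shows all four upright. The network marks from the side and wrist cameras are within about 6 mm of the rings.

**Look-alikes:** The empty black tin, the capped red can and the green tin read within about 6 mm of their starting positions, which is the spread between network readings. I never took the arm near them.

**Disagreements:** In the last top view the networks missed the new red tin and, for the new black tin, reported the empty one at low confidence (0.29). From the wrist, their first choices for the two new tins were the tray and the mat, with the tins second. I put these down to network errors because the pictures and the other cameras agree on where the tins are.

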